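# Turn a heel lift over with the spatula

## Task

One of the two heel lifts on the cutting board still lies with its smooth face up. Its rim is tacky with fresh edge sealer, so keep the gripper off it: with the spatula, tip it up and turn it over on the board so that it lies flat with its sawn grooves up, ready for cement. Keep it low over the board, leave everything else where it is, and finally lay the spatula on the bench beside the board with its blade flat.

Things in the scene. Friction and masses are not known exactly. Their poses are not given: they have to be found in the camera images.
- board: fixed cutting board, 360 mm (its x) by 400 mm (its y), 24 mm thick: wood faced with a grey rubber mat. The mat grips the cork lifts (friction about 0.9), the polished blade less (about 0.5), so it can slide some way under a lift's feathered edge with little pushing. Origin at the centre of its underside, so its top is 24 mm above the origin; it lies level on the bench, z up
- lift_mid (a point): centre (half-way up) of the lift to turn over: loose cork-coloured D-shaped plate 76 mm long (x), 72 wide (y), 12 thick, 60 g. Straight edge 38 mm off on its -x side, half-round (radius 36) on +x. z points out of the smooth face, up at first. The other face has three saw grooves along y and a feathered rim, rising 4 mm over the outer 20 mm: a blade lying on the board slips 10 mm under
- other_lift_mid (a point): the other heel lift, same shape and size, on the same board about 130 mm away; it already lies with its three grooves up and is not to be moved. The point is its centre, half-way up; its z points out of the grooved face (up)
- spatula: loose spatula (130 g, 237 mm long), at rest on its flat blade with the handle raised clear of the bench. Steel blade 110 x 70 x 1.6 mm with a straight front edge; cranked tang; level wooden handle 110 mm long, 22 wide (y), 24 high, its centre line 35 mm above the blade's underside. Origin: centre of the blade's underside; x to the front edge, z up. Centre of mass about 30 mm behind the origin
- spatula_grip (a point): point in the middle of the handle's section, 110 mm behind the spatula's origin and 35 mm above the blade's underside: where to grip (across the handle, along its y). The handle runs from 32 mm ahead of this point to 78 mm behind it
- spatula_tip (a point): middle of the blade's front edge, on its underside, 55 mm ahead of the spatula's origin
- jar: bystander: closed amber glass jar of cement, 84 mm across, 105 mm high; origin at the centre of its underside
- last: bystander: wooden shoe last lying sole down, 250 mm long, 92 mm high; origin under its middle, x to the toe
- sole: bystander: off-white sole blank, 220 mm long, 14 mm thick, flat on the bench; origin at the centre of its underside, x to the toe
- hammer: bystander: hammer lying on the bench, 260 mm long
- tack_bowl: bystander: steel bowl, 100 mm across, 40 mm high; origin at the centre of its underside
- knife: bystander: flat paring knife, 205 mm long, 16 mm high; origin where the blade leaves the handle, x to the blade's end
Things that resemble listed ones, but are neither listed nor needed, are in the scene too. Leave any pink look-alike of the part that bears lift_mid alone. Leave any pink look-alike of the part that bears other_lift_mid alone.

How it is judged:
On the way:
1. the lift is tipped up by the spatula, which the gripper holds (angle between lift_mid's own z axis and vertical between 0.5 and 1.7 rad and contact force between spatula and lift above 0.02 N and contact force between the fingers and spatula above 1 N), for 0.05 s.
At the end, for the whole second after the job is handed in: The lift lies flat (within 7 degrees) on the board with its grooved face up, its centre at least 15 mm inside the board's edges; the spatula stands released and still on the bench, blade flat (within 9 degrees) and at bench level; the other lift still lies with its grooves up (angle between lift_mid's own z axis and vertical above 3.02 rad and z of lift_mid in the frame of board between 0.026 and 0.034 m and x of lift_mid in the frame of board between -0.165 and 0.165 m and y of lift_mid in the frame of board between -0.185 and 0.185 m and angle between each of spatula, other_lift_mid's own z axis and vertical below 0.15 rad and height (world z) of spatula below 0.012 m and linear speed of spatula below 0.02 m/s); the robot touches nothing.
It fails at once if the gripper or arm touches the tacky lift (contact force between any of the fingers, the arm and lift above 0.3 N).
It fails at once if the lift is carried or tossed more than 15 cm above the bench (height (world z) of lift_mid above 0.15 m).
It fails at once if the lift falls off the board (height (world z) of lift_mid below 0.02 m).
It fails at once if the other lift is shifted by more than 25 mm (distance of other_lift_mid from where it was at the start of the episode above 0.025 m).
It fails at once if something else on the bench is shifted by more than 30 mm (distance of any of jar, last, sole, hammer, tack_bowl, knife from where it was at the start of the episode above 0.03 m).
It also fails if it takes over 58 s, if anything falls off the work surface, if the arm or the gripper's body presses on something with over 40 N, if the wrist force passes 120 N, or if a joint passes its speed limit or range.

## Robot

A 6-joint arm with a two-finger parallel gripper is mounted at the origin on the work surface. World frame = base frame: x ahead of the robot, y to its left, z up, the work surface at z = 0. Lengths are in m, angles in rad, forces in N, time in s.
With the tool pointing down it reaches from about 0.35 to 0.975 m from the base axis. Payload 4.9 kg.
Tool frame: the origin (TCP) lies midway between the tips of the shut fingers; the grasp point (between the pads) lies 19 mm behind it; z points along the fingers, y is the line along which they close (so a half turn about z gives the same grasp; the last joint's range is limited). The gripper opens to 85 mm and grips with 20 to 120 N. Pads are 22 mm wide; open, the fingers measure 114 mm over their backs; the gripper's body (76 mm by 85 mm) begins 54 mm behind the grasp point. The pads swing forward as they close: fully open they stand 13 mm farther back than shut.
Start: joints at [1.022, 0.053, 1.613, -0, 1.476, -0.119], TCP at [0.26, 0.568, 0.231] pointing down, gripper open.
Joint ranges: [-3.01, 3.01], [-1.01, 2.22], [0.06, 2.58], [-1.02, 4.17], [0.09, 2.62], [-3.14, 3.14]. Speed limits (rad/s): [2.57, 2.57, 3.14, 3.14, 3.14, 3.14].

## Interface

Orientations are given as a unit quaternion [w, x, y, z].
In Python, from plant import state, grab_frame, camera_info, job_done, spot_in, masks_of, pinpoint gives the robot as it stands.
- The arm moves only by the shell command python3 -m handwheel 'ROWS' [OPENING]. ROWS is JSON, a list that holds one entry, the list of rows, each a list of 6 numbers: the shift along the world's x, y, z in m, then the turn, a rotation vector about the world's x, y, z in degrees. In form: [[[tx, ty, tz, ax, ay, az], ...]]. A call has 1 to 20 rows; each row shifts and turns the commanded pose from where the row before left it; what a row does not reach is not made up. A row lasts 1/12 s, in which the tool goes at most 41.7 mm and 7.16 degrees, less where a joint would pass 70% of its speed; a pose out of reach is approached as far as the arm can. A call is refused whole if a number of a shift passes 0.0417 or a number of a turn 7.16, either way. A call with a gripper value outside its range is refused whole. OPENING is the opening, from 0 (shut) to 1 (fully open), set as the call begins (- or left out, the last holds). The fingers move at their own pace and stop on an object; the grip force is fixed at half the most. Time passes only in rows, so rows that do not move let the fingers close. It gives the time, the measured TCP pose, the force, the opening and the grip force at its end, in the units of the state.
- state(): the state, without advancing time (a new reading comes with each control period).
- grab_frame(name): name is "scene" or "top" or "wrist"; returns (picture, depth): 384x512x3 uint8, blue, green, red; 384x512 float32, m along the optical axis (not along the pixel's ray), 0 where there is no reading.
- camera_info(name): a dict with "fx", "fy", "cx", "cy" (pixels), "distortion" ([k1, k2, p1, p2, k3] as OpenCV has them; the pictures are not rectified), "T" (4x4, takes a point from camera to world coordinates). Camera axes: x right, y up, looking along -z (the intrinsics and any distortion apply to the point x, -y, -z); pixel columns grow to the right and rows downward; lengths in m; the calibration is good to about 2 mm. A picture is of the moment at which its call begins: read the wrist's pose just before it. camera_info takes no time and is no camera call; for the wrist camera it gives the pose at the moment of the call.
- job_done(): hands the job in; it is judged then, once.
Trained networks look in the newest picture that a camera, given by its name, has taken for a name from the list of things; names that differ only in an ending like _2 or _b are one class to them, and where a whole thing is asked for, a point or a joint stands for the part that bears it (a point fixed in the world has none). Each returns a list of dicts, best first, with "conf" (0 to 1); they miss things now and then, are a little off and sometimes report something else, mostly with a low value. They report only what shows in the picture. A call takes as long as a camera call. They do not tell look-alikes from the thing itself.
- spot_in(camera, thing): "box" ([left, top, width, height] in pixels, round what is visible of it).
- masks_of(camera, thing): "region" (384x512 bool, what is visible of it) and "box" ([left, top, width, height] in pixels, round what is visible of it).
- pinpoint(camera, thing): "position" ([column, row] in pixels: a listed point, or the origin of a listed thing).
The state is a dict: "time": time; "joint_pos": joint angles; "joint_vel": joint speeds; "joint_efforts": joint torques, N m; "tool_pos": TCP position; "tool_rot": TCP orientation; "contact_force": force on the tool from outside, world axes, zero at the start; "ft_torque": the same for the moment, N m; "gripper_width": opening from 0.0 (shut) to 1.0 (fully open); "grasp_force": force on a finger pad.
Only numpy, scipy, OpenCV 4.12 (cv2) and the standard library are available. Lean on these libraries where they do the work, as an engineer would, in place of code of your own. Each camera call takes 0.05 s, during which the arm holds its last target. There are 200 camera calls.

## Working session

There is one attempt and no reset: what is moved stays moved. The work goes in short steps, Python scripts to look and compute and a shell command to move; the robot and the scene stay as the last step left them, time stands still between calls to the robot, and variables do not carry over. Pictures are saved under pics/ and viewed, at most 10 in all, crops included, and the job is handed in when it is done.

```bash
ls; mkdir -p pics
cat > h.py <<'E'
import numpy as np, cv2
from plant import *
def ray(cam,uv,ci=None):
    ci=ci or camera_info(cam); K=np.array([[ci['fx'],0,ci['cx']],[0,ci['fy'],ci['cy']],[0,0,1.]])
    p=cv2.undistortPoints(np.array(uv,float).reshape(-1,1,2),K,np.array(ci['distortion'],float)).reshape(-1,2)
    T=np.array(ci['T']); d=np.c_[p[:,0],-p[:,1],-np.ones(len(p))]
    return T[:3,3],d@T[:3,:3].T
def at_z(cam,uv,z,ci=None):
    o,d=ray(cam,uv,ci); return o+d*((z-o[2])/d[:,2])[:,None]
def deproj(cam,uv,depth,ci=None):
    o,d=ray(cam,uv,ci); uv=np.array(uv,int).reshape(-1,2)
    return o+d*depth[uv[:,1],uv[:,0]][:,None]
E
python3 - <<'E'
from h import *
for c in ['scene','top']:
    im,d=grab_frame(c); cv2.imwrite(f'pics/{c}0.png',im); np.save(f'{c}d.npy',d)
    for t in ['board','lift_mid','other_lift_mid','spatula','spatula_grip','spatula_tip','jar','last','sole','hammer','tack_bowl','knife']:
        z={'lift_mid':.03,'other_lift_mid':.03,'spatula_grip':.035}.get(t,0)
        for r in pinpoint(c,t)[:4]:
            print(c,t,np.round(r['position']),round(r['conf'],2),at_z(c,[r['position']],z).round(3))
print(state())
E
```

```text
pics
scene board [281. 219.] 0.89 [[0.543 0.116 0.   ]]
scene lift_mid [159. 285.] 0.79 [[ 0.63 -0.25  0.03]]
scene lift_mid [275. 241.] 0.68 [[0.612 0.069 0.03 ]]
scene other_lift_mid [118. 236.] 0.71 [[ 0.461 -0.329  0.03 ]]
scene other_lift_mid [296. 114.] 0.69 [[0.206 0.297 0.03 ]]
scene other_lift_mid [276. 244.] 0.53 [[0.621 0.071 0.03 ]]
scene spatula [160. 234.] 0.93 [[ 0.477 -0.224  0.   ]]
scene spatula_grip [119. 235.] 0.91 [[ 0.46  -0.324  0.035]]
scene spatula_tip [181. 229.] 0.69 [[ 0.482 -0.163  0.   ]]
scene jar [359. 149.] 0.83 [[0.388 0.447 0.   ]]
scene last [156. 343.] 0.61 [[ 0.757 -0.288  0.   ]]
scene sole [409. 214.] 0.59 [[0.648 0.475 0.   ]]
scene hammer [ 88. 209.] 0.92 [[ 0.327 -0.408  0.   ]]
scene tack_bowl [187. 183.] 0.96 [[ 0.336 -0.109 -0.   ]]
scene knife [277. 152.] 0.83 [[ 0.313  0.193 -0.   ]]
scene knife [118. 235.] 0.55 [[ 0.441 -0.334  0.   ]]
top board [236. 176.] 0.64 [[0.553 0.126 0.   ]]
top board [137. 220.] 0.58 [[0.407 0.456 0.   ]]
top board [219. 250.] 0.35 [[0.309 0.182 0.   ]]
top lift_mid [250. 154.] 0.59 [[0.622 0.08  0.03 ]]
top 
[... 839 characters left out ...]
197754e+00,  5.26668472e-02,  1.61290658e+00, -6.50589382e-06,
        1.47604848e+00, -1.18997049e-01]), 'joint_vel': array([-7.91897799e-04,  6.01316072e-05,  1.68295613e-03,  1.91514857e-04,
        2.32664076e-03,  4.16408516e-04]), 'joint_efforts': array([-2.66289544e-04, -3.93687809e+01, -3.70448899e+01, -2.22985036e-04,
        7.39370134e-04,  8.75987325e-06]), 'tool_pos': array([0.26042416, 0.56812009, 0.23132021]), 'tool_rot': array([-1.73457554e-06,  2.13260050e-01,  9.76995471e-01, -1.48811886e-05]), 'contact_force': array([-0.13057504,  1.04502588,  0.22429633]), 'ft_torque': array([ 0.01205478, -0.01195184, -0.03674564]), 'grasp_force': 0.0, 'gripper_width': 0.9969415670512306}
```

Run:
```python
import cv2
t=cv2.imread('pics/top0.png'); cv2.imwrite('pics/top0c.png',cv2.resize(t[90:310,110:420],None,fx=2.58,fy=2.58,interpolation=cv2.INTER_CUBIC))
```

```text
(no output)
```

View pics/scene0.png

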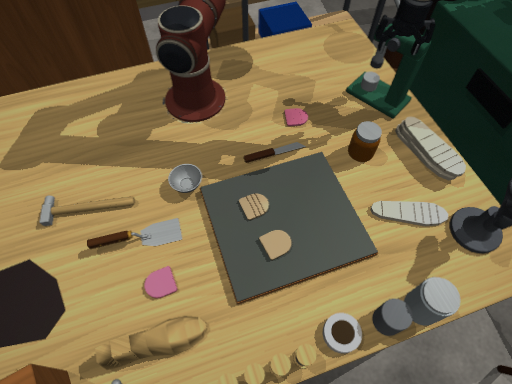

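View pics/top0c.png

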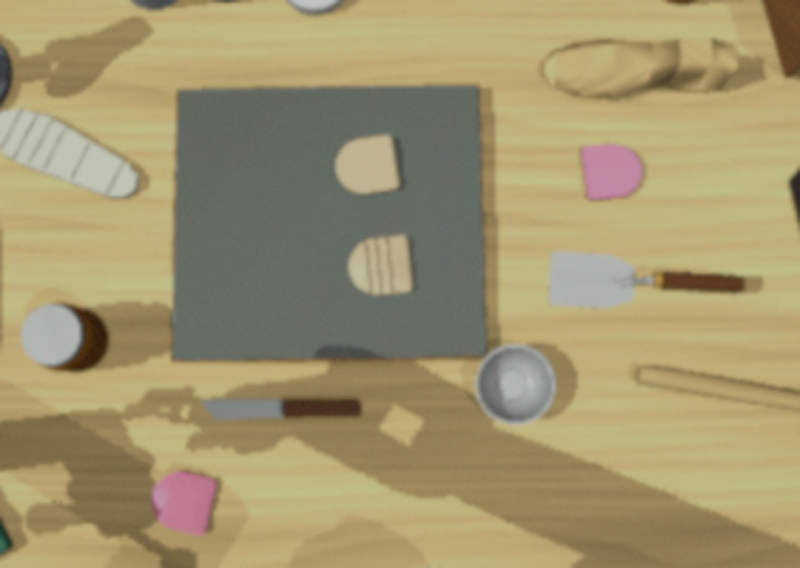

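Candidates: the cork smooth-faced D on the board at top px (252,154) is the target. The grooved cork D at (256,192) is the other lift. The pink D shapes at about (347,156) and (182,285) are look-alikes to leave alone. The spatula is at (340,196) with its handle to the right (-y), and the crop above confirms all of this. I'm moving over the spatula.

```bash
python3 -m handwheel '[[[0.01,-0.0415,0,0,0,-6.6],[0.01,-0.0415,0,0,0,-6.6],[0.01,-0.0415,0,0,0,-6.6],[0.01,-0.0415,0,0,0,-6.6],[0.01,-0.0415,0,0,0,-6.6],[0.01,-0.0415,0,0,0,-6.6],[0.01,-0.0415,0,0,0,-6.6],[0.01,-0.0415,0,0,0,-6.6],[0.01,-0.0415,0,0,0,-6.6],[0.01,-0.0415,0,0,0,-6.6],[0.01,-0.0415,0,0,0,-6.6],[0.01,-0.0415,0,0,0,0],[0.01,-0.0415,0,0,0,0],[0.01,-0.0415,0,0,0,0],[0.01,-0.0415,0,0,0,0],[0.01,-0.0415,0,0,0,0],[0.01,-0.0415,0,0,0,0],[0.01,-0.0415,0,0,0,0],[0.01,-0.0415,0,0,0,0],[0.01,-0.0415,0,0,0,0]]]' 1
python3 -m handwheel '[[[0.0,-0.034,0,0,0,0],[0,-0.034,0,0,0,0],[0,0,0,0,0,0]]]'
python3 - <<'E'
from h import *
ci=camera_info('wrist'); im,d=grab_frame('wrist'); cv2.imwrite('pics/w1.png',im)
for t,z in [('spatula_grip',.035),('spatula',0),('spatula_tip',0)]:
    for r in pinpoint('wrist',t)[:2]: print(t,np.round(r['position']),round(r['conf'],2),at_z('wrist',[r['position']],z,ci).round(4))
s=state();print(s['time'],s['tool_pos'],s['tool_rot'],s['joint_pos'])
# lift & spatula shape from top picture
ti=cv2.imread('pics/top0.png'); hsv=cv2.cvtColor(ti,cv2.COLOR_BGR2HSV)
m=((hsv[...,1]>60)&(hsv[...,2]>120)).astype(np.uint8); m[:,:190]=0;m[:,285:]=0;m[:135]=0;m[215:]=0
cs,_=cv2.findContours(m,cv2.RETR_EXTERNAL,cv2.CHAIN_APPROX_NONE)
for c in cs:
    if cv2.contourArea(c)<60: continue
    P=at_z('top',c.reshape(-1,2),.036)[:,:2]
    r=cv2.minAreaRect((P*1000).astype(np.float32)); print(cv2.contourArea(c),r,P.min(0),P.max(0))
E
```

```text
time: 2.97
tool_pos: [0.4557, -0.2444, 0.2315]
tool_rot: [0.0, 0.751, 0.661, 0.0]
contact_force: [1.1, -0.0, 0.4]
gripper_width: 1.003
grasp_force: 0.0
time: 3.22
tool_pos: [0.455, -0.315, 0.2311]
tool_rot: [0.001, 0.752, 0.659, -0.001]
contact_force: [-0.2, 0.9, 0.7]
gripper_width: 0.998
grasp_force: 0.0
spatula_grip [268. 182.] 0.66 [[ 0.4671 -0.3278  0.035 ]]
spatula [263.  97.] 0.76 [[ 0.4744 -0.2232  0.    ]]
spatula [179. 235.] 0.17 [[ 0.3263 -0.3981  0.    ]]
spatula_tip [261.  51.] 0.58 [[ 0.479  -0.1686  0.    ]]
3.4167 [ 0.45560359 -0.30922415  0.23119125] [-2.43548816e-04  7.50115730e-01  6.61306515e-01  1.62729849e-04] [-7.31656546e-01 -1.24724123e-01  1.78596623e+00  3.81451935e-04
  1.48079649e+00 -6.06013019e-01]
280.0 ((493.92547607421875, 53.07328796386719), (67.71237182617188, 68.13695526123047), 5.024061679840088) [0.46138135 0.01714409] [0.52711867 0.0881829 ]
372.0 ((621.6160888671875, 70.66450500488281), (70.92842102050781, 70.89417266845703), 7.398210048675537) [0.58701034 0.03214347] [0.65815472 0.10765778]
```

View pics/w1.png

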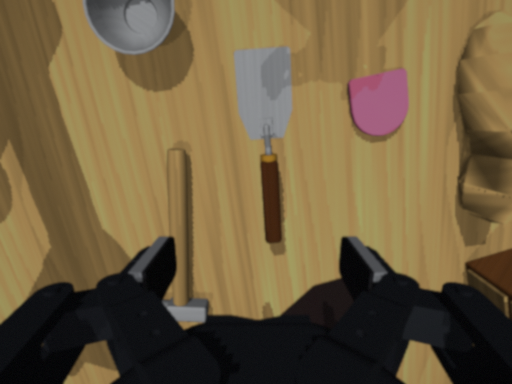

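The wrist picture shows the spatula with its blade at (263,92) and handle at (270,198), about 3° off the tool axis, and the fingers clear on both sides. Descending to grip.

```bash
python3 -m handwheel '[[[0.0104,-0.020,-0.03,0,0,2.7],[0,0,-0.04,0,0,0],[0,0,-0.04,0,0,0],[0,0,-0.04,0,0,0],[0,0,-0.03,0,0,0],[0,0,-0.02,0,0,0],[0,0,-0.016,0,0,0],[0,0,0,0,0,0]]]' 1
python3 -c "
from plant import *; s=state(); print(s['tool_pos'],s['tool_rot'])"
```

```text
time: 4.08
tool_pos: [0.4639, -0.3262, 0.0113]
tool_rot: [-0.004, 0.734, 0.679, -0.0]
contact_force: [-0.8, 1.1, -1.2]
gripper_width: 1.001
grasp_force: 0.0
[ 0.4638635  -0.32616551  0.01129963] [-3.87188600e-03  7.33776801e-01  6.79379537e-01 -2.41565533e-04]
```

```bash
python3 -m handwheel '[[[0,0,0.002,0,0,0],[0,0,0,0,0,0],[0,0,0,0,0,0],[0,0,0,0,0,0],[0,0,0,0,0,0],[0,0,0,0,0,0],[0,0,0,0,0,0],[0,0,0,0,0,0]]]' 0.1
python3 -m handwheel '[[[0,0,0.02,0,0,0],[0,0,0.03,0,0,0],[0,0,0.03,0,0,0],[0,0,0.02,0,0,0],[0,0,0,0,0,0],[0,0,0,0,0,0]]]'
python3 - <<'E'
from h import *
s=state();print(s['tool_pos'],s['tool_rot'],s['gripper_width'])
ci=camera_info('wrist'); im,d=grab_frame('wrist'); cv2.imwrite('pics/w2.png',im)
r=masks_of('wrist','spatula')
for q in r[:2]:
    m=q['region']; print(q['conf'],q['box'])
    v,u=np.nonzero(m&(d>0)); P=deproj('wrist',np.c_[u,v],d,ci); np.save('sp.npy',P)
    for y0 in np.arange(P[:,1].min(),P[:,1].max(),.02):
        k=(P[:,1]>=y0)&(P[:,1]<y0+.02)
        if k.sum(): print(round(y0,3),P[k].min(0).round(4),P[k].max(0).round(4),np.median(P[k],0).round(4))
    break
for t in ['spatula_tip','spatula']:
    for r in pinpoint('wrist',t)[:1]:
        p=np.round(r['position']); print(t,p,r['conf'],at_z('wrist',[p],.1,ci))
E
```

```text
time: 4.75
tool_pos: [0.4667, -0.3306, 0.0185]
tool_rot: [0.001, 0.735, 0.679, 0.0]
contact_force: [-0.4, -0.2, 6.0]
gripper_width: 0.247
grasp_force: 63.0
time: 5.25
tool_pos: [0.4664, -0.3305, 0.118]
tool_rot: [0.001, 0.734, 0.679, -0.0]
contact_force: [-0.2, 0.7, -1.0]
gripper_width: 0.248
grasp_force: 62.1
[ 0.46637545 -0.33049063  0.11800229] [ 1.08061470e-03  7.34487616e-01  6.78621229e-01 -4.08708031e-05] 0.24837347984107366
0.92 [191.5, 0.7, 135.2, 317.1]
-0.36 [ 0.4526 -0.3595  0.1418] [ 0.4754 -0.3395  0.1494] [ 0.4643 -0.3487  0.1475]
-0.34 [ 0.4553 -0.3395  0.1431] [ 0.4767 -0.3195  0.1496] [ 0.466  -0.3291  0.1476]
-0.32 [ 0.4548 -0.3195  0.003 ] [ 0.4784 -0.2995  0.1493] [ 0.4676 -0.309   0.1473]
-0.3 [ 0.4587 -0.2995  0.1261] [ 0.4789 -0.2795  0.1475] [ 0.469  -0.2927  0.141 ]
-0.28 [ 0.4454 -0.2795  0.1002] [ 0.5001 -0.2595  0.1308] [ 0.4723 -0.2673  0.1027]
-0.26 [ 0.4247 -0.2595  0.0017] [ 0.5089 -0.2395  0.1106] [ 0.4739 -0.2487  0.1023]
-0.24 [ 0.4389 -0.2395  0.0995] [ 0.5097 -0.2195  0.1047] [ 0.4745 -0.2293  0.1022]
-0.22 [ 0.4196 -0.2195  0.0033] [ 0.5112 -0.2022  0.1045] [ 0.4728 -0.2121  0.1021]
spatula [258.  36.] 0.92 [[ 0.47494409 -0.22127728  0.1       ]]
```

View pics/w2.png

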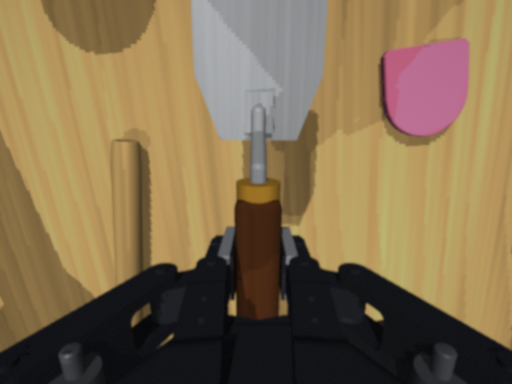

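The blade is held level and its underside is 17.5 mm below the TCP. Next I measure the lift's straight edge from the first pictures.

```bash
python3 - <<'E'
from h import *
from scipy.optimize import least_squares
from shapely import geometry if False else None
E
python3 - <<'E'
from h import *
from scipy.optimize import least_squares
def D(p,n=400):
    x,y,a=p; t=np.linspace(-np.pi/2,np.pi/2,160)
    arc=np.c_[2+36*np.cos(t),36*np.sin(t)]
    s=np.linspace(-38,2,60); e=np.linspace(-36,36,100)
    q=np.r_[arc,np.c_[s,0*s+36],np.c_[s,0*s-36],np.c_[0*e-38,e]]/1000
    c,si=np.cos(a),np.sin(a); return q@np.array([[c,si],[-si,c]])+[x,y]
from scipy.spatial import cKDTree
for cam in ['top','scene']:
    im=cv2.imread(f'pics/{cam}0.png'); hsv=cv2.cvtColor(cv2.resize(im,None,fx=4,fy=4,interpolation=cv2.INTER_CUBIC),cv2.COLOR_BGR2HSV)
    u,v={'top':(252,154),'scene':(275,244)}[cam]
    m=((hsv[...,1]>60)&(hsv[...,2]>130)).astype(np.uint8); w=np.zeros_like(m); w[(v-19)*4:(v+19)*4,(u-20)*4:(u+20)*4]=1; m*=w
    c=max(cv2.findContours(m,0,1)[0],key=cv2.contourArea).reshape(-1,2)
    P=at_z(cam,(c-1.5)/4,.034)[:,:2]
    f=lambda p:cKDTree(D(p)).query(P)[0]
    best=min((least_squares(f,[*P.mean(0),np.radians(a)],loss='soft_l1',f_scale=.002) for a in (60,80,100,120)),key=lambda r:r.cost)
    x,y,a=best.x; print(cam,x,y,np.degrees(a),f(best.x).mean(),'edge mid',x-.038*np.cos(a),y-.038*np.sin(a))
E
```

```text
top 0.6225002081251751 0.07237110211946728 96.08149957711177 0.0020091824214806134 edge mid 0.6265260421536643 0.03458495835783079
scene 0.6187738826483066 0.07318652642565855 98.32152582702514 0.0006775889953018808 edge mid 0.6242735448332469 0.03558660999155545  File "<stdin>", line 3
    from shapely import geometry if False else None
                                 ^^
SyntaxError: invalid syntax
```

```bash
python3 -m handwheel '[[[0.023,0.0216,0,0,0,4],[0.023,0.0216,0,0,0,4],[0.023,0.0216,0,0,0,4],[0.023,0.0216,0,0,0,0],[0.023,0.0216,0,0,0,0],[0.023,0.0216,0,0,0,0],[0.023,0.0216,0,0,0,0],[0.023,0.0216,0,0,0,0],[0,0,-0.03,0,0,0],[0,0,-0.03,0,0,0],[0,0,-0.006,0,0,0],[0,0,0,0,0,0],[0,0,0,0,0,0]]]'
python3 - <<'E'
from h import *
s=state();print(s['tool_pos'],s['tool_rot'],s['contact_force'])
for c in ['scene','top']:
    im,d=grab_frame(c)
    for t,z in [('spatula_tip',.034),('lift_mid',.03)]:
        for r in pinpoint(c,t)[:2]: print(c,t,np.round(r['position']),round(r['conf'],2),at_z(c,[r['position']],z).round(4))
    if c=='scene': cv2.imwrite('pics/s2.png',cv2.resize(im[170:310,190:390],None,fx=4,fy=4,interpolation=cv2.INTER_CUBIC))
E
```

```text
time: 6.53
tool_pos: [0.6493, -0.1572, 0.0504]
tool_rot: [-0.001, 0.66, 0.752, -0.0]
contact_force: [0.6, 0.5, -0.7]
gripper_width: 0.247
grasp_force: 62.1
[ 0.64929694 -0.1572174   0.05042721] [-9.98911023e-04  6.59663172e-01  7.51560615e-01 -3.79495020e-04] [ 0.56052465  0.45466828 -0.67238922]
scene spatula_tip [253. 251.] 0.67 [[0.6223 0.0054 0.034 ]]
scene spatula_tip [193. 274.] 0.56 [[ 0.6321 -0.1605  0.034 ]]
scene lift_mid [278. 248.] 0.78 [[0.6338 0.0713 0.03  ]]
scene lift_mid [160. 282.] 0.69 [[ 0.6248 -0.2443  0.03  ]]
top spatula_tip [271. 149.] 0.67 [[0.6375 0.01   0.034 ]]
top spatula_tip [256. 196.] 0.56 [[0.4798 0.0579 0.034 ]]
top lift_mid [248. 154.] 0.93 [[0.6211 0.0845 0.03  ]]
top lift_mid [343. 157.] 0.61 [[ 0.6103 -0.2312  0.03  ]]
```

View pics/s2.png

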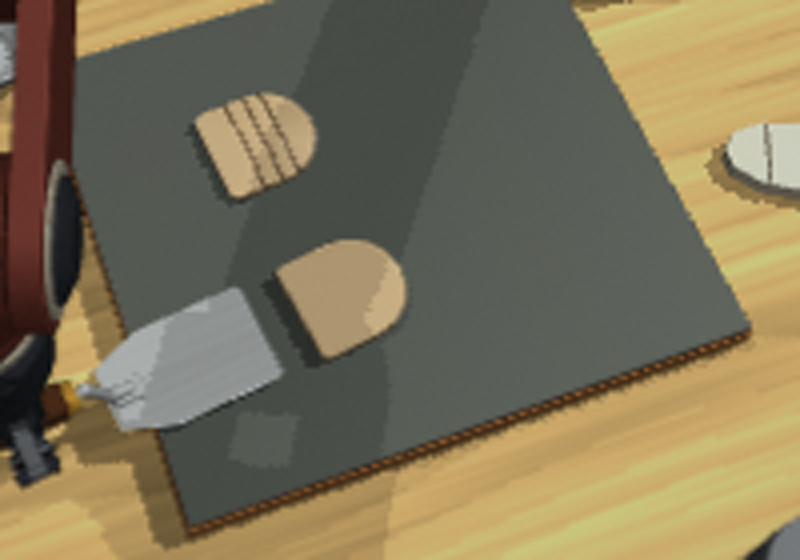

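The spatula's front edge at crop (260,332) is parallel and centred on the target's straight edge at (300,315), with a gap of about 30 mm. Lowering onto the mat.

```bash
python3 -m handwheel '[[[0,0,-0.006,0,0,0],[0,0,-0.002,0,0,0],[0,0,0,0,0,0],[0,0,0,0,0,0]]]'
python3 -m handwheel '[[[0,0,-0.002,0,0,0],[0,0,0,0,0,0],[0,0,0,0,0,0]]]'
```

```text
time: 7.17
tool_pos: [0.6499, -0.1571, 0.043]
tool_rot: [-0.0, 0.66, 0.752, -0.0]
contact_force: [-0.0, 0.1, -0.8]
gripper_width: 0.245
grasp_force: 62.1
time: 7.42
tool_pos: [0.6503, -0.1574, 0.0423]
tool_rot: [0.0, 0.659, 0.752, 0.0]
contact_force: [-2.8, -1.1, 4.2]
gripper_width: 0.244
grasp_force: 62.9
```

Now touching the mat. Sliding 42 mm forward, under the edge.

```bash
python3 -m handwheel '[[[-0.0008,0.006,0,0,0,0],[-0.0008,0.006,0,0,0,0],[-0.0008,0.006,0,0,0,0],[-0.0008,0.006,0,0,0,0],[-0.0008,0.006,0,0,0,0],[-0.0008,0.006,0,0,0,0],[-0.0008,0.006,0,0,0,0],[0,0,0,0,0,0],[0,0,0,0,0,0]]]'
python3 - <<'E'
from h import *
s=state();print(s['tool_pos'],s['tool_rot'],s['contact_force'])
im,d=grab_frame('scene')
cv2.imwrite('pics/s3.png',cv2.resize(im[200:300,210:340],None,fx=5,fy=5,interpolation=cv2.INTER_CUBIC))
E
```

```text
time: 8.17
tool_pos: [0.6454, -0.1142, 0.0425]
tool_rot: [0.001, 0.659, 0.752, 0.001]
contact_force: [0.1, -0.8, 5.7]
gripper_width: 0.246
grasp_force: 63.1
[ 0.64544779 -0.11423948  0.04252263] [0.00093835 0.6593032  0.75187608 0.0008768 ] [ 0.05691131 -0.79104947  5.72750486]
```

View pics/s3.png

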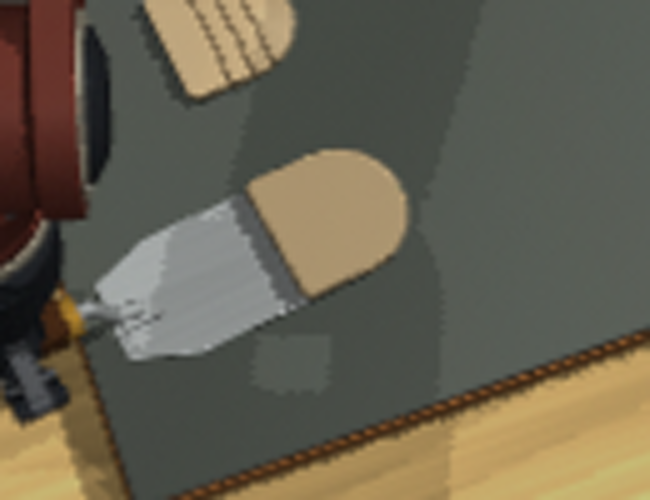

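The blade is about 12 mm under the straight edge (crop from (245,187) to (307,300)), square to it. Now raising the tip along an arc about the lift's far end.

```bash
python3 -m handwheel '[[[0,0.0004,0.0056,0,0,0],[-0.0001,0.001,0.0055,0,0,0],[-0.0002,0.0014,0.0055,0,0,0],[-0.0002,0.0019,0.0053,0,0,0],[-0.0003,0.0023,0.0051,0,0,0],[-0.0004,0.0028,0.005,0,0,0],[-0.0004,0.0032,0.0047,0,0,0],[-0.0005,0.0036,0.0044,0,0,0],[-0.0005,0.004,0.0042,0,0,0],[0,0,0,0,0,0]]]'
python3 - <<'E'
from h import *
s=state();print(s['tool_pos'],s['tool_rot'],s['contact_force'])
im,d=grab_frame('scene')
cv2.imwrite('pics/s4.png',cv2.resize(im[180:300,210:340],None,fx=5,fy=5,interpolation=cv2.INTER_CUBIC))
E
```

```text
time: 9.05
tool_pos: [0.6424, -0.0939, 0.088]
tool_rot: [0.001, 0.659, 0.752, 0.001]
contact_force: [0.7, 0.2, -1.2]
gripper_width: 0.247
grasp_force: 62.1
[ 0.64241118 -0.09393026  0.08796203] [6.87705693e-04 6.59278376e-01 7.51898425e-01 5.55194554e-04] [ 0.65955445  0.19579921 -1.15450995]
```

View pics/s4.png

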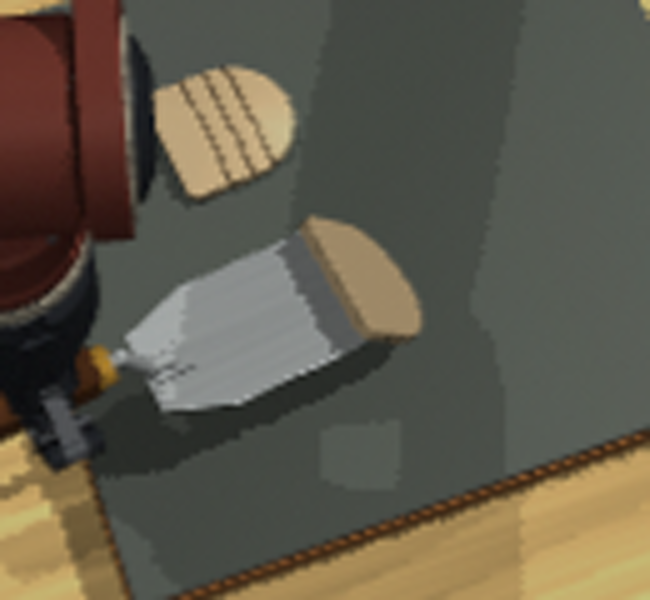

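The lift stands at about 45° on the blade (crop (365,280)), square to it. Continuing over the top.

```bash
python3 -m handwheel '[[[-0.0006,0.0044,0.0036,0,0,0],[-0.0006,0.0045,0.0033,0,0,0],[-0.0006,0.0048,0.003,0,0,0],[-0.0007,0.005,0.0024,0,0,0],[-0.0007,0.0052,0.0018,0,0,0],[-0.0007,0.0054,0.001,0,0,0],[-0.0007,0.0055,0.0003,0,0,0],[-0.0007,0.0055,0,0,0,0],[-0.0007,0.0055,-0.001,0,0,0],[-0.0007,0.005,-0.001,0,0,0],[-0.0007,0.005,-0.001,0,0,0],[-0.0007,0.005,-0.001,0,0,0],[-0.0007,0.005,-0.001,0,0,0],[0,0,0,0,0,0],[0,0,0,0,0,0],[0,0,0,0,0,0]]]'
python3 - <<'E'
from h import *
s=state();print(s['tool_pos'],s['contact_force'])
im,d=grab_frame('scene')
cv2.imwrite('pics/s5.png',cv2.resize(im[170:290,210:370],None,fx=5,fy=5,interpolation=cv2.INTER_CUBIC))
E
```

```text
time: 10.43
tool_pos: [0.6331, -0.0289, 0.097]
tool_rot: [0.0, 0.66, 0.752, -0.0]
contact_force: [0.4, -1.4, -0.8]
gripper_width: 0.242
grasp_force: 62.0
[ 0.63310567 -0.02890002  0.09704578] [ 0.381632   -1.43573665 -0.79664154]
```

View pics/s5.png

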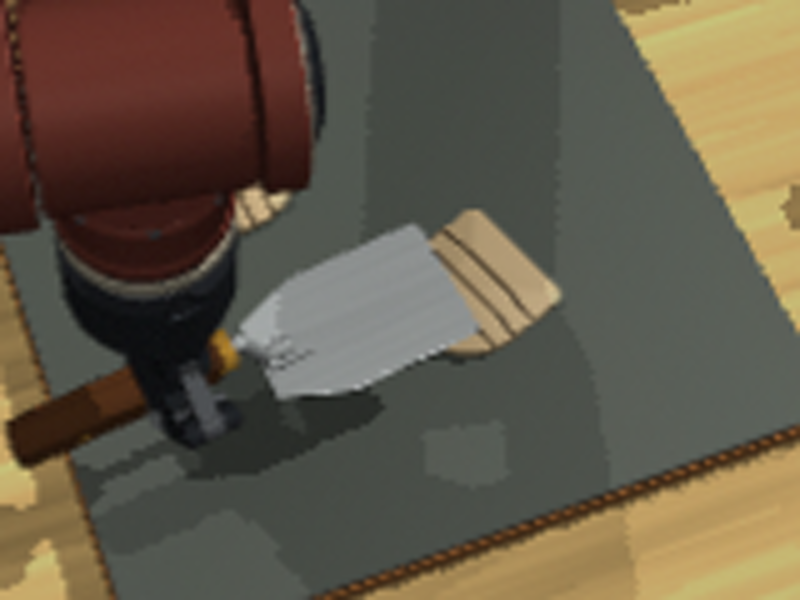

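The lift now lies with its grooves up at crop (500,280) and its straight edge on the +y side. Taking the spatula back to its first spot on the bench.

```bash
python3 -m handwheel '[[[0,0,0.02,0,0,0],[0.0042,-0.0322,0.01,0,0,0],[0.0042,-0.0322,0,0,0,0],[0.0042,-0.0322,0,0,0,0],[0.0042,-0.0322,0,0,0,0],[-0.023,-0.0216,0,0,0,-4],[-0.023,-0.0216,0,0,0,-4],[-0.023,-0.0216,0,0,0,-4],[-0.023,-0.0216,0,0,0,0],[-0.023,-0.0216,0,0,0,0],[-0.023,-0.0216,0,0,0,0],[-0.023,-0.0216,0,0,0,0],[-0.023,-0.0216,0,0,0,0],[0,0,0,0,0,0],[0,0,0,0,0,0]]]'
python3 -m handwheel '[[[0,0,-0.035,0,0,0],[0,0,-0.035,0,0,0],[0,0,-0.02,0,0,0],[0,0,0,0,0,0],[0,0,0,0,0,0]]]'
python3 - <<'E'
from h import *
im,d=grab_frame('top')
cv2.imwrite('pics/t6.png',cv2.resize(im[100:260,170:410],None,fx=3.3,fy=3.3,interpolation=cv2.INTER_CUBIC))
E
```

```text
time: 11.73
tool_pos: [0.4649, -0.3317, 0.1273]
tool_rot: [0.0, 0.736, 0.677, 0.0]
contact_force: [0.2, 0.0, -1.6]
gripper_width: 0.244
grasp_force: 62.1
time: 12.15
tool_pos: [0.4658, -0.3291, 0.0359]
tool_rot: [-0.001, 0.734, 0.679, 0.0]
contact_force: [0.3, -0.2, -1.0]
gripper_width: 0.244
grasp_force: 62.1
```

View pics/t6.png

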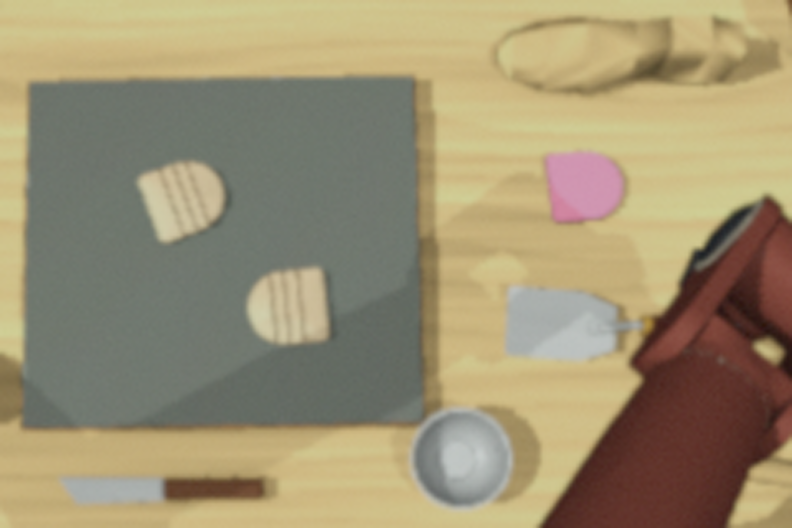

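The target lies flat with its grooves up at crop (182,200), well inside the board, and the other lift at (288,305) has not moved. Lowering the spatula, then letting go.

```bash
python3 -m handwheel '[[[0,0,-0.008,0,0,0],[0,0,-0.006,0,0,0],[0,0,-0.004,0,0,0],[0,0,0,0,0,0],[0,0,0,0,0,0]]]'
```

```text
time: 12.62
tool_pos: [0.4659, -0.3305, 0.0192]
tool_rot: [0.0, 0.734, 0.679, 0.0]
contact_force: [0.6, 0.7, -1.1]
gripper_width: 0.248
grasp_force: 62.2
```

```bash
python3 -m handwheel '[[[0,0,-0.002,0,0,0],[0,0,0,0,0,0],[0,0,0,0,0,0]]]'
python3 -m handwheel '[[[0,0,0,0,0,0],[0,0,0,0,0,0],[0,0,0,0,0,0],[0,0,0,0,0,0],[0,0,0,0,0,0],[0,0,0,0,0,0],[0,0,0,0,0,0],[0,0,0,0,0,0]]]' 1
python3 -m handwheel '[[[0,0,0.01,0,0,0],[0,0,0.02,0,0,0],[0,0,0.03,0,0,0],[0,0,0.03,0,0,0],[0,0,0.03,0,0,0],[0,0,0.03,0,0,0],[0,0,0,0,0,0],[0,0,0,0,0,0],[0,0,0,0,0,0]]]'
python3 - <<'E'
from h import *
ci=camera_info('wrist'); im,d=grab_frame('wrist'); 
m=masks_of('wrist','spatula')[0]['region']; v,u=np.nonzero(m&(d>0)); P=deproj('wrist',np.c_[u,v],d,ci)
b=P[P[:,1]>-.27]; A=np.c_[b[:,:2],np.ones(len(b))]; print('blade plane',np.linalg.lstsq(A,b[:,2],rcond=None)[0],np.median(b,0))
im,d=grab_frame('top')
for t in ['lift_mid','other_lift_mid']:
    for r in masks_of('top',t)[:4]:
        v,u=np.nonzero(cv2.erode(r['region'].astype(np.uint8),np.ones((3,3)))&(d>0)); 
        if len(u)<20: continue
        P=deproj('top',np.c_[u,v],d); c=P.mean(0); k=np.linalg.lstsq(np.c_[P[:,:2],np.ones(len(P))],P[:,2],rcond=None)[0]
        print(t,round(r['conf'],2),r['box'],c.round(3),k[:2].round(3))
E
```

```text
time: 12.87
tool_pos: [0.4663, -0.3309, 0.0185]
tool_rot: [0.0, 0.734, 0.679, 0.0]
contact_force: [-2.1, -0.1, 5.2]
gripper_width: 0.244
grasp_force: 63.1
time: 13.53
tool_pos: [0.4658, -0.3303, 0.0169]
tool_rot: [-0.0, 0.734, 0.679, 0.0]
contact_force: [0.2, 0.0, -0.5]
gripper_width: 1.005
grasp_force: 0.0
time: 14.28
tool_pos: [0.4656, -0.3302, 0.167]
tool_rot: [-0.0, 0.734, 0.679, -0.0]
contact_force: [-0.2, 0.2, 0.0]
gripper_width: 0.999
grasp_force: 0.0
blade plane [ 0.00037593 -0.01070248  0.00089069] [ 0.47556541 -0.21240093  0.00321483]
lift_mid 0.93 [209.8, 148.8, 23.5, 23.1] [0.601 0.161 0.034] [0.009 0.012]
lift_mid 0.87 [333.3, 146.6, 26.9, 20.5] [ 0.619 -0.246  0.011] [-0.006  0.001]
other_lift_mid 0.83 [169.0, 268.8, 27.7, 30.5] [0.199 0.302 0.01 ] [0.013 0.02 ]
other_lift_mid 0.56 [246.1, 182.2, 20.3, 22.6] [0.491 0.056 0.034] [0.007 0.011]
```

The blade is flat on the bench, both lifts are flat with grooves up, and the robot is clear.

```bash
python3 -c "
from plant import *; print(job_done())"
```

```text
the job is handed in; nothing more can be done
None
```

I turned the lift over with the spatula; it lies flat on the board with its grooves up, the spatula is back on the bench with its blade flat, and I handed the job in at about 14 s (no verdict was returned).

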